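Lever open the gluing press

TASK

Open the small gluing press on the bench so that the board under its heavy steel flap can be taken out: first push the loose wooden chock sideways by its upright dowel until its post is completely out from under the wooden lever, sliding it along the bench and leaving it standing. Then press down on the wide pad at the lever's long end with the fingertips until the free edge of the flap has risen at least 30 mm, and finish while still holding the lever down like that. Nothing may be lifted or carried by hand, the flap must be raised by the lever alone without touching it, and everything else on the bench stays where it is.

Things in the scene. Friction and masses are not known exactly. Their poses are not given: they have to be found in the camera images.
- press: Gluing press fixed to the bench. Origin on the bench under the lever's pivot; x level from pivot to flap, y to the left of that, z up. Two notched steel cheeks (44 mm along x, 56 mm wide over both, 90 mm tall) carry the lever's pin. From x = 95 to 220 mm a wooden bed 200 mm wide, 66 mm high, with a board 270 mm wide, 12 mm thick on it, under the steel flap.
- flap (a joint): Opening angle of the flap, rad: 0 flat on the board, grows as it opens. Plain steel plate 142 (x) x 180 x 16 mm, 2.4 to 4.2 kg, two ribs on top, hinged at press x = 200 mm, height 77 mm; falls shut when the lever is let go. Free edge 30 mm up at 0.21 rad; about 0.30 rad with the lever right down.
- flap_edge (a point): Middle of the upper side of the flap's free edge, the edge nearest the pivot (press x = 58 mm, height 94 mm when shut).
- lever: Loose wooden bar 26 mm wide, 12 mm thick, its steel cross pin lying in the cheeks' notches. Origin on the pin's axis, 80 mm up; axes as the press's at rest, turning about y. At rest it slopes 0.27 rad: short end (80 mm, steel nose) under the flap's free edge, long end (210 mm) up, towards press -x. Pressing the pad takes 4 to 12 N; travel about 100 mm, then it meets the bench.
- lever_pad (a point): Centre of the upper face of the lever's wide pad (50 x 44 mm), 185 mm from the pin on the long end. At rest about 135 mm above the bench; the flap's free edge is 30 mm up when this point is about 65 mm above the bench, and it nearly ends its travel at 35 mm.
- chock: Loose wooden chock, 0.2 to 0.33 kg: plank foot 60 mm (its x) by 190 mm (its y, +30 to -160 mm), 14 mm thick; square post 40 x 40 mm, 87 mm tall, at the origin (on the bench); upright dowel at y = -110 mm. At the start the post blocks the lever halfway along its long arm, dowel out on the press's -y side. Post is clear when its centre is 33 mm or more from the lever's middle line.
- chock_post (a point): Centre of the top of the chock's post, 87 mm above the bench.
- chock_dowel (a point): Centre of the top of the chock's dowel, 20 mm in diameter, 85 mm above the bench. The lever's side is about 85 mm away from it and the post's face 80 mm; pushing the dowel from that gap, low down, straight away from the lever draws the post out; high up it may tip.
- glue: Bystander: white glue bottle, 48 mm in diameter, 100 mm tall, beside the lever on the side away from the dowel; origin under its centre.
- offcut: Bystander: wooden offcut 70 x 45 x 30 mm, off the long end of the lever; origin under its centre.
- jar: Bystander: amber jar, 64 mm in diameter, 85 mm tall; origin under its centre.
- mug: Bystander: white mug, 78 mm in diameter, 92 mm tall; origin under its centre.
- wrench: Bystander: steel wrench lying on the bench; origin on its underside near the middle.
- hammer: Bystander: hammer lying on the bench; origin on its underside near the middle.

How it is judged:
By the outcome, as a careful person would: the job done as asked, in the order asked, and still so for the second after the job is handed in, while the arm keeps its last pose, push and grip.
It also fails if it takes over 43 s, if anything falls off the work surface, if the arm or the gripper's body presses on something with over 40 N, if the wrist force passes 120 N, or if a joint passes its speed limit or range.

ROBOT

A 6-joint arm with a two-finger parallel gripper is mounted at the origin on the work surface. World frame = base frame: x ahead of the robot, y to its left, z up, the work surface at z = 0. Lengths are in m, angles in rad, forces in N, time in s.
With the tool pointing down it reaches from about 0.35 to 1 m from the base axis. Payload 7.1 kg.
Tool frame: the origin (TCP) lies between the finger pads; the fingertips stand 22 mm ahead of it and the grasp point (between the pads) lies 3 mm ahead of it; z points along the fingers, y is the line along which they close (so a half turn about z gives the same grasp; the last joint's range is limited). The gripper opens to 85 mm and grips with 20 to 120 N. Pads are 22 mm wide; open, the fingers measure 114 mm over their backs; the gripper's body (76 mm by 85 mm) begins 54 mm behind the grasp point. The pads swing forward as they close: fully open they stand 13 mm farther back than shut.
Start: joints at [-1.294, 0.423, 1.63, -0, 1.089, -0.019], TCP at [0.182, -0.598, 0.253] pointing down, gripper open.
Joint ranges: [-3, 3], [-0.9, 2.11], [0.09, 2.58], [-1.31, 4.45], [0.11, 2.69], [-2.54, 2.54]. Speed limits (rad/s): [2.39, 2.39, 3.01, 3.14, 3.14, 3.14].

INTERFACE

Orientations are given as a rotation vector (axis times angle).
In Python, from rig import manip gives the robot as it stands. The module is installed in compiled form; this text tells all that it offers. Calls block until the motion is done:
- manip.move_to(position, orientation): joint-space move of the TCP to a pose.
- manip.servo_line(position, orientation=None, rate=0.15): straight line of the TCP; orientation=None keeps the orientation; rate is the mean speed in m/s.
- manip.set_joints(angles): joint-space move.
- manip.command_gripper(opening, f_grip=None): finger opening in m; f_grip is the grip in N (None keeps the last); returns when the fingers have stopped.
- manip.hold(seconds).
- manip.solve_ik(position, orientation): joint angles nearest the present ones, or None.
- manip.camera(name): name is "side" or "top" or "wrist"; returns a dict with "image" (384x512x3 uint8, red, green, blue), "fx", "fy", "cx", "cy" (pixels), "cam_to_world" (4x4, takes a point from camera to world coordinates); the wrist camera has in their place "mount" (4x4, takes a point from camera to tool coordinates, whose origin is the TCP and whose axes are the flange's). Camera axes: x right, y down, z forward; pixel columns grow to the right and rows downward; lengths in m; the calibration is good to about 2 mm. The wrist camera is an equidistant fisheye: a pixel r from the principal point sees the ray r / f radians off the axis. A picture is of the moment at which its call begins: read the wrist's pose just before it. There is no depth.
A pose or a line that the arm cannot do raises manip.IKError and nothing moves.
- manip.sign_off(): hands the job in; it is judged then, once.
Readings, each from a call of its own:
- manip.get_time(): time.
- manip.get_joint_positions(): joint angles.
- manip.get_joint_vel(): joint speeds.
- manip.get_tau(): joint torques, N m.
- manip.get_position(): TCP position.
- manip.get_ee_rot(): TCP orientation.
- manip.get_contact_force(): force on the tool from outside, world axes, zero at the start.
- manip.get_torque(): the same for the moment, N m.
- manip.get_width(): finger opening in m.
- manip.get_grip_force(): force on a finger pad.
Only numpy, scipy, OpenCV 4.12 (cv2) and the standard library are available. Lean on these libraries where they do the work, as an engineer would, in place of code of your own. Each camera call takes 0.05 s, during which the arm holds its last target. There are 200 camera calls.

## Working session

There is one attempt and no reset: what is moved stays moved. The work goes in short steps, each a Python script; the robot and the scene stay as the last script left them, time stands still between calls to the robot, and variables do not carry over. Pictures are saved under pics/ and viewed, at most 10 in all, crops included, and the job is handed in when it is done.

```bash
mkdir -p pics
python3 - <<'E'
from rig import manip
import cv2,pickle
d={}
for n in("side","top"):
    c=manip.camera(n);d[n]=c
    cv2.imwrite(f"pics/{n}0.png",cv2.resize(c["image"][:,:,::-1],(800,600),interpolation=cv2.INTER_CUBIC))
    print(n,c["fx"],c["fy"],c["cx"],c["cy"],c["cam_to_world"].round(3).tolist())
pickle.dump(d,open("cams.pkl","wb"))
print(manip.get_time(),manip.get_ee_rot())
E
```

```text
side 407.5544288596295 407.5544288596295 253.35690832861644 192.1816547315607 [[-0.797, -0.348, 0.494, -0.218], [-0.604, 0.449, -0.658, 0.894], [0.007, -0.823, -0.568, 0.887], [0.0, 0.0, 0.0, 1.0]]
top 370.2237360303254 370.2237360303254 247.79783924193174 191.868406181707 [[-0.1, -0.971, 0.216, 0.278], [-0.995, 0.099, -0.018, -0.013], [-0.004, -0.217, -0.976, 1.069], [0.0, 0.0, 0.0, 1.0]]
0.1 [-3.10595677e+00 -4.62766587e-01  2.77016533e-04]
```

View pics/top0.png

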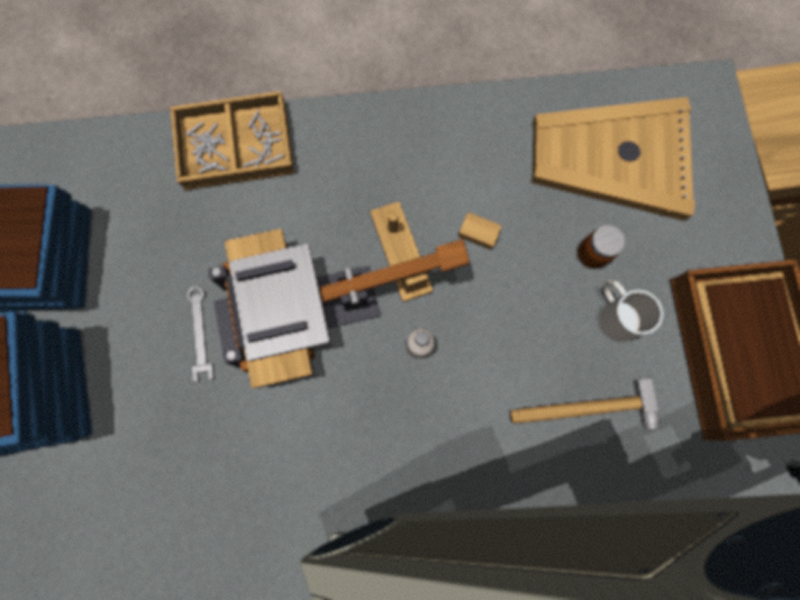

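View pics/side0.png

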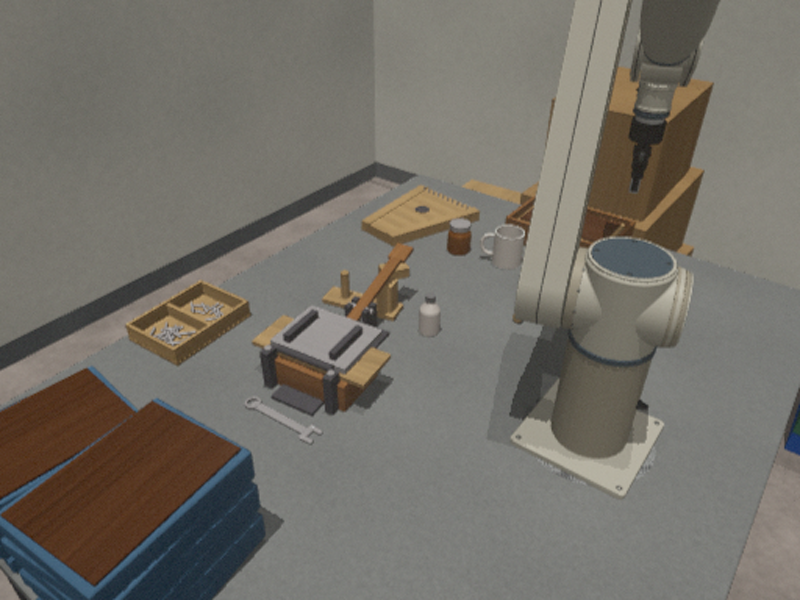

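The top view shows the press at (280,310), the dowel at about (394,224), the pad at (454,255), the glue bottle at (421,342) and the offcut at (480,230). In the side view the dowel is at about (345,280) and the pad at (400,255). I'll enlarge the lever area in both.

Run:
```python
import cv2,pickle
d=pickle.load(open("cams.pkl","rb"))
t=d["top"]["image"][115:235,200:330,::-1]; s=d["side"]["image"][140:240,160:290,::-1]
cv2.imwrite("pics/tc.png",cv2.resize(t,None,fx=5,fy=5,interpolation=cv2.INTER_CUBIC))
cv2.imwrite("pics/sc.png",cv2.resize(s,None,fx=6,fy=6,interpolation=cv2.INTER_CUBIC))
```

```text
(no output)
```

View pics/tc.png

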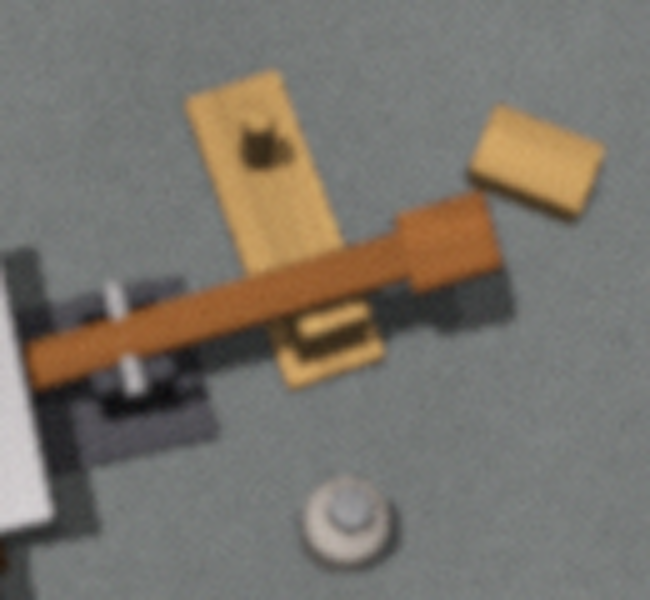

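View pics/sc.png

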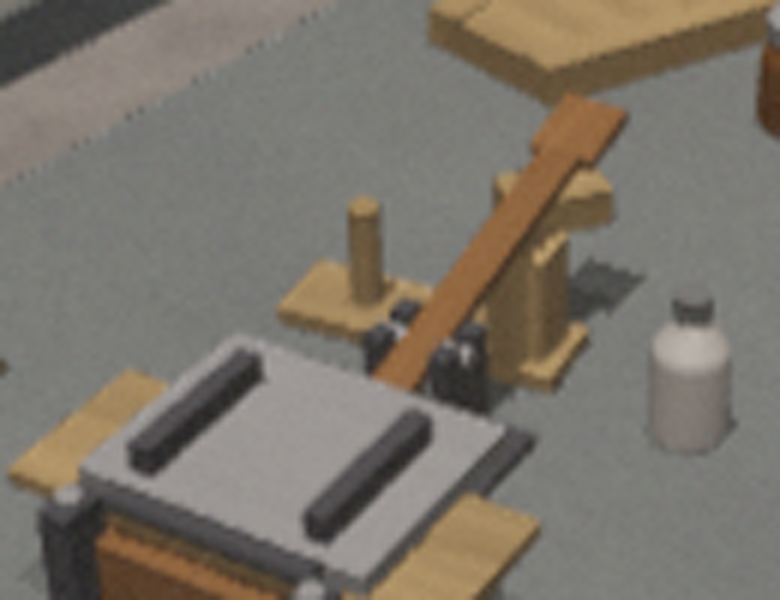

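In the top crop the dowel top is at about (258,118). The pad's centre is at (450,241), and the foot's corners are at (187,98), (278,70), (381,347) and (291,380). The pin's middle is at (126,340). In the side crop the dowel top is at (364,205), the pad's centre at (580,128) and the bottle on the right at (690,300).

```bash
cat > h.py <<'E'
import numpy as np,pickle
d=pickle.load(open("cams.pkl","rb"))
def ray(n,u,v):
    c=d[n];T=c["cam_to_world"]
    r=T[:3,:3]@np.array([(u-c["cx"])/c["fx"],(v-c["cy"])/c["fy"],1.]);return T[:3,3],r/np.linalg.norm(r)
T=lambda u,v:ray("top",200+(u+.5)/5-.5,115+(v+.5)/5-.5)
S=lambda u,v:ray("side",160+(u+.5)/6-.5,140+(v+.5)/6-.5)
def tri(a,b):
    A=sum(np.eye(3)-np.outer(r,r) for _,r in(a,b));y=sum((np.eye(3)-np.outer(r,r))@o for o,r in(a,b))
    p=np.linalg.solve(A,y);return p,[np.linalg.norm(np.cross(p-o,r)) for o,r in(a,b)]
def pl(a,z): o,r=a;return o+r*(z-o[2])/r[2]
def proj(n,p):
    c=d[n];q=np.linalg.inv(c["cam_to_world"])@np.append(p,1);return c["fx"]*q[0]/q[2]+c["cx"],c["fy"]*q[1]/q[2]+c["cy"]
E
python3 - <<'E'
from h import *
np.set_printoptions(precision=4,suppress=True)
print("dowel",*tri(T(258,118),S(364,205)))
print("dowel base",*tri(T(262,165),S(370,298)))
print("pad",*tri(T(450,241),S(580,128)))
print("dowel z.085 top/side",pl(T(258,118),.085),pl(S(364,205),.085))
print("pad z.135",pl(T(450,241),.135),pl(S(580,128),.135))
f=[pl(T(*q),.014) for q in((187,98),(278,70),(381,347),(291,380))]
print("foot",*f,[np.linalg.norm(f[i]-f[(i+1)%4]) for i in range(4)])
print("foot S far-left",pl(S(278,302),.014),pl(S(325,262),.014))
a=(f[0]+f[1])/2;b=(f[2]+f[3])/2;u=(b-a)/np.linalg.norm(b-a)
m=(a+b)/2; print("chock y dir",u,"post",m+u*.065,"dowel",m-u*.045)
pin=pl(T(126,340),.08);print("pin~",pin)
print("offcut",pl(T(540,158),.03),"glue",pl(T(350,510),.1))
print("offcut c",[pl(T(*q),.03)[:2] for q in((500,105),(604,150),(577,215),(472,178))])
print("pad c",[pl(T(*q),.135)[:2] for q in((397,216),(485,193),(500,260),(412,285))])
E
```

```text
dowel [ 0.6486 -0.0558  0.0846] [np.float64(0.0004763366773622125), np.float64(0.00047633667736238846)]
dowel base [ 0.6465 -0.0574  0.0147] [np.float64(0.0011258513412989307), np.float64(0.0011258513412987692)]
pad [ 0.5519 -0.1476  0.1318] [np.float64(0.0007666025183938991), np.float64(0.0007666025183937441)]
dowel z.085 top/side [ 0.6489 -0.0555  0.085 ] [ 0.6476 -0.0554  0.085 ]
pad z.135 [ 0.5516 -0.1468  0.135 ] [ 0.5478 -0.1434  0.135 ]
foot [ 0.6928 -0.0172  0.014 ] [ 0.7051 -0.0738  0.014 ] [ 0.5269 -0.1158  0.014 ] [ 0.5125 -0.0612  0.014 ] [np.float64(0.05797837363791644), np.float64(0.18312259390252233), np.float64(0.05648385085996278), np.float64(0.18560389737947464)]
foot S far-left [ 0.6914 -0.0189  0.014 ] [ 0.6986 -0.0715  0.014 ]
chock y dir [-0.9724 -0.2333  0.    ] post [ 0.5461 -0.0822  0.014 ] dowel [ 0.6531 -0.0565  0.014 ]
pin~ [0.5294 0.0298 0.08  ]
offcut [ 0.6278 -0.2211  0.03  ] glue [ 0.4202 -0.0808  0.1   ]
offcut c [array([ 0.6631, -0.202 ]), array([ 0.6289, -0.2594]), array([ 0.5906, -0.238 ]), array([ 0.6195, -0.1796])]
pad c [array([ 0.5681, -0.1207]), array([ 0.576 , -0.1685]), array([ 0.5386, -0.1716]), array([ 0.5298, -0.124 ])]
```

Heights and lengths agree with the text: dowel 84.6 mm, pad 132 mm, pin to pad 178 mm, foot 57 × 184 mm. Next I push the dowel, with fingers shut and low, perpendicular to the lever.

```bash
cat >> h.py <<'E'
from scipy.spatial.transform import Rotation as R
pin=np.array([.5294,.0298]);L=np.array([.5519,-.1476])-pin;L/=np.linalg.norm(L)
n=np.array([-L[1],L[0]]);D=np.array([.648,-.056])
Z=np.array([0,0,-1.]);Y=np.append(L,0)
rot=R.from_matrix(np.c_[np.cross(Y,Z),Y,Z]).as_rotvec()
E
python3 - <<'E'
from h import *
from rig import manip
P=lambda s,z:[*(D+n*s),z]
print(n,rot,manip.camera("wrist")["mount"].round(3).tolist())
manip.command_gripper(0.0)
manip.move_to(P(-.032,.20),rot)
manip.servo_line(P(-.032,.047),rate=.12)
print("ins",manip.get_time(),manip.get_position(),manip.get_contact_force())
for s in(-.015,.0,.02,.04,.055):
    manip.servo_line(P(s,.047),rate=.05);print(s,manip.get_contact_force().round(2))
manip.servo_line(P(.04,.047),rate=.08)
manip.servo_line(P(.04,.20),rate=.2)
manip.move_to([*(pin-L*.05-n*.2),.28],rot)
import cv2
c=manip.camera("top");cv2.imwrite("pics/t1.png",cv2.resize(c["image"][95:235,180:330,::-1],None,fx=4,fy=4,interpolation=cv2.INTER_CUBIC))
print(manip.get_time())
E
```

```text
[0.99205258 0.12582403] [3.13534455 0.19803779 0.        ] [[0.0, -0.953, -0.303, 0.079], [1.0, 0.0, -0.0, -0.001], [0.001, -0.303, 0.953, -0.12], [0.0, 0.0, 0.0, 1.0]]
ins 4.8 [ 0.61686891 -0.06008971  0.0478191 ] [ 0.77644684 -0.4612221   0.07754173]
-0.015 [-1.01  0.19 -0.89]
0.0 [-0.37 -0.07  0.46]
0.02 [ 0.21  0.46 -0.76]
0.04 [ 0.09 -0.05 -0.2 ]
0.055 [-0.16  0.38  0.09]
10.0333
```

View pics/t1.png

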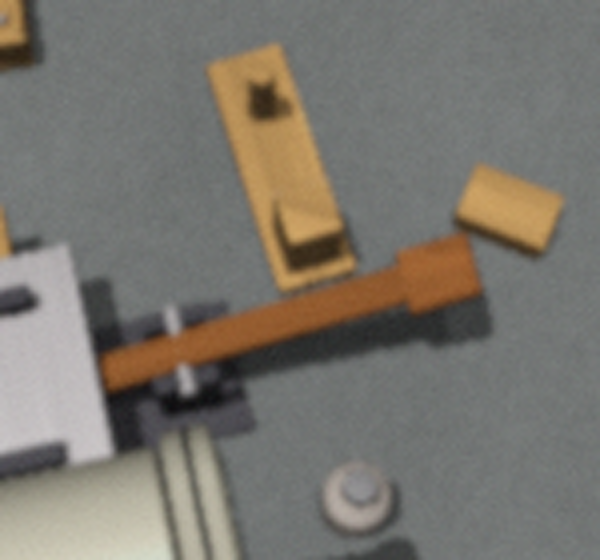

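The chock stands with its post clear of the lever: post top at about (310,225), well away from the lever at (310,310). The pad is unmoved at (440,272). Now I press.

Run:
```python
from h import *
from rig import manip
import cv2
p=pin+L*.181
manip.move_to([*p,.20],rot)
for z in(.165,.15,.13,.11,.09,.078,.071):
    manip.servo_line([*p,z],rate=.05);manip.hold(.1);print(z,manip.get_position().round(4),manip.get_contact_force().round(2))
manip.hold(.5)
print(manip.get_contact_force(),manip.get_position())
c=manip.camera("side");d["side1"]=c;cv2.imwrite("pics/s1.png",cv2.resize(c["image"][130:240,150:290,::-1],None,fx=5,fy=5,interpolation=cv2.INTER_CUBIC))
print(manip.get_time())
```

```text
0.165 [ 0.5524 -0.1499  0.1653] [-1.32 -0.29 -0.01]
0.15 [ 0.553  -0.1501  0.1503] [ 0.49 -0.97  5.45]
0.13 [ 0.5532 -0.1504  0.1304] [-0.06 -1.64  6.31]
0.11 [ 0.5533 -0.1508  0.1104] [ 0.53 -3.15  6.73]
0.09 [ 0.553  -0.1504  0.0902] [ 1.29 -3.4   4.01]
0.078 [ 0.5523 -0.1495  0.078 ] [1.35 0.32 2.58]
0.071 [ 0.5521 -0.1497  0.071 ] [1.12 0.71 3.07]
[0.91970428 0.40357254 2.98769098] [ 0.55208503 -0.14972684  0.07098377]
16.1167
```

View pics/s1.png

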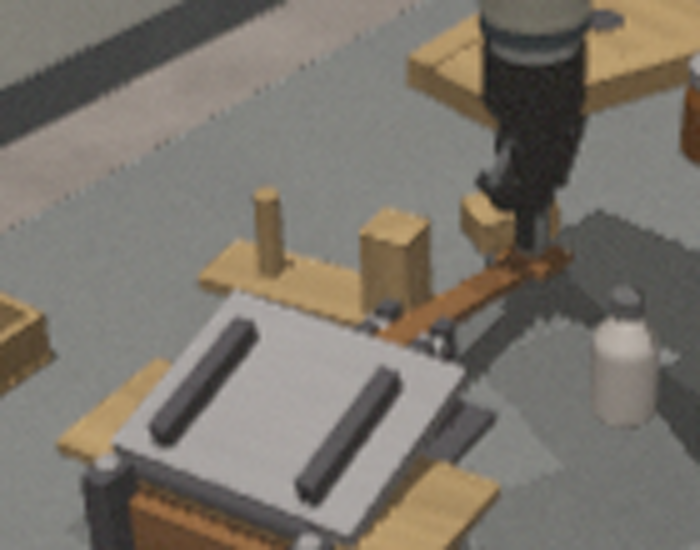

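The lever is down and the flap is open, with its free-edge corners at about (235,292) and (465,368). I'll check the opening angle against the projected corners.

Run:
```python
from h import *
X=-L;Yp=np.array([-X[1],X[0]])
for a in(0,.15,.21,.25,.3):
    o=[]
    for y in(-.09,.09):
        dx,dz=-.142,.017
        x=.2+dx*np.cos(a)+dz*np.sin(a);z=.077-dx*np.sin(a)+dz*np.cos(a)
        u,v=proj("side",np.append(pin+X*x+Yp*y,z));o+=[((u+.5-150)*5).round(),((v+.5-130)*5).round()]
    print(a,o)
print("before",(200.0-150)*5,(196.3-130)*5,(244.2-150)*5,(211.7-130)*5)
```

```text
0 [np.float64(245.0), np.float64(323.0), np.float64(472.0), np.float64(404.0)]
0.15 [np.float64(239.0), np.float64(300.0), np.float64(468.0), np.float64(381.0)]
0.21 [np.float64(236.0), np.float64(292.0), np.float64(466.0), np.float64(373.0)]
0.25 [np.float64(233.0), np.float64(286.0), np.float64(464.0), np.float64(367.0)]
0.3 [np.float64(230.0), np.float64(280.0), np.float64(462.0), np.float64(361.0)]
before 250.0 331.50000000000006 470.99999999999994 408.49999999999994
```

Measured as a shift from the shut position, the opening is about 0.25–0.28 rad, above the 0.21 needed. I'll add 3 mm of margin and hand in.

Run:
```python
from h import *
from rig import manip
manip.servo_line([*(pin+L*.181),.068],rate=.03);manip.hold(.5)
print(manip.get_position(),manip.get_contact_force(),manip.get_time())
print(manip.sign_off())
```

```text
[ 0.55229685 -0.1497118   0.06811767] [1.17490607 1.90637581 5.24486929] 16.8667
the job is handed in; nothing more can be done
None
```

The job is handed in at 16.9 s: the chock is slid clear and standing, and the fingertips are holding the lever down. The flap was open about 0.25–0.28 rad by the side camera (0.21 needed) before a last 3 mm press. `sign_off` gave no verdict.

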